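Hang the reel basket on the sprung dip lift

TASK

Pick up the white reel basket by its orange handle and hang it by both hooks on the rail of the red sprung carriage. Its weight sits in front of the hooks and the carriage is on a soft spring, so ease the basket down until the spring carries all of its weight before you let go: it must not drop, bounce or swing, the carriage must never move faster than 5 cm a second, and it must not be pushed down hard. Leave it hanging still, both hooks fully seated, and leave everything else on the bench alone.

Things in the scene. Friction and masses are not known exactly. Their poses are not given: they have to be found in the camera images.
- basket_handle (a point): Centre of the basket's orange handle bar, the grasp point, 150 mm above the basket's underside. The bar has flat sides: 12 mm thick along the basket's x, 24 mm tall, along y 86 mm free between its uprights; 85 mm of open air below. Axes: z up, x towards the hooks' side. The centre of mass lies within 10 mm of straight below this point, well in front of the hooks.
- basket_seat (a point): Where the rail's axis lies in the seated hooks: 45 mm to +x of the handle point, 50 mm below it; same axes. Two steel hooks, 14 mm wide, 35 mm to either side along y: an inverted 45-degree V roof over a 15 mm wide mouth, open downwards, between the back plate (face 7.5 mm in front) and a rear leg (face 7.5 mm behind, 4 mm thick, tip 14 mm below this point).
- basket: The loose white reel basket with a film reel fixed in it, upright; 0.3 to 0.75 kg, differs each time. Origin mid-underside, 150 mm straight below the handle point; same axes. Tray 84 x 106 mm, 32 mm high, spans x -47 to +38 mm; back plate's rear face at x = +37.5 mm, 102 mm tall, 106 mm wide.
- rail_mid (a point): Middle of the lift's rail, on its axis, 240 mm above the table at the start: a level steel bar 10 mm thick along y, 126 mm free between red end plates. z up, x away from the side where the basket hangs: the basket's x must point along this x. It rides on the sprung red carriage. The carriage's cross plate starts at x = +42 mm, guide rods and cap at +65 mm, up to 229 mm above the table.
- rest_mid (a point): Middle of the black rest bar's front, on the same carriage 75 mm below the rail's axis and 6.5 mm in front of it (-x); same axes. The bar is 10 mm thick, parallel to the rail. The hung basket's back plate leans on it, tipping about 1 degree.
- carriage (a joint): Red carriage, m moved straight down from its start; 0 to 0.09. Soft spring, 80 N/m, with a preload of 0.2 to 2.2 N (differs each time), slight friction and damping. Under the basket's weight it rests 10 to 88 mm below its start; how far is not known beforehand. Loaded or let go abruptly, it drops and bounces.
- lift: The fixed sprung lift: grey base 230 x 180 mm, 18 mm thick, a white drip tray (rim 40 mm above the table) below the hanging place, black housing, two guide rods, red carriage. Origin on the table straight below the rail's middle; same axes as rail_mid.
- tank: Bystander, to be left alone: black plastic film tank, closed, 84 mm across, 110 mm tall; origin at the centre of its underside.
- jug: Bystander, to be left alone: clear plastic measuring mug, 84 mm across, 110 mm tall; origin at the centre of its underside.
- magnifier: Bystander, to be left alone: small black and aluminium focus magnifier, 70 x 60 mm foot, 82 mm tall; origin at the centre of its underside.
- bottle_a: Bystander, to be left alone: amber bottle with black cap, 72 mm across, 190 mm tall; origin at the centre of its underside.
- bottle_b: Bystander, to be left alone: amber bottle with white cap, 72 mm across, 190 mm tall; origin at the centre of its underside.
- timer: Bystander, to be left alone: grey box timer, 50 x 100 mm, 80 mm tall; origin at the centre of its underside.
- tongs: Bystander, to be left alone: red print tongs lying flat, 200 mm long, 10 mm tall; origin at the centre of its underside.
Mind the look-alikes: they are no part of the job. What is shaped like the basket but pink is not meant.

How it is judged:
On the way, in this order (a step that is already met when the one before it is completed fails the run):
1. the basket is lifted off the table in the gripper (height (world z) of basket above 0.04 m and contact force between the fingers and basket above 0.5 N), for 0.2 s.
2. still held, the basket's hooks sit on the rail and the carriage takes weight (over 1.5 N) (x of basket_seat in the frame of rail_mid between -0.006 and 0.006 m and y of basket_seat in the frame of rail_mid between -0.025 and 0.025 m and z of basket_seat in the frame of rail_mid between -0.006 and 0.006 m and contact force between basket and lift above 1.5 N and contact force between the fingers and basket above 0.3 N), for 0.2 s.
At the end, for the whole second after the job is handed in: The basket hangs by both hooks: its seat point within 6 mm of the rail's axis (x and z) and within 25 mm of the rail's middle along it, upright within 0.1 rad and square to the rail within 0.1 rad, carried by the lift (over 2 N), free of the fingers and at rest (below 0.02 m/s and 0.15 rad/s) (x of basket_seat in the frame of rail_mid between -0.006 and 0.006 m and y of basket_seat in the frame of rail_mid between -0.025 and 0.025 m and z of basket_seat in the frame of rail_mid between -0.006 and 0.006 m and contact force between basket and lift above 2 N and contact force between the fingers and basket below 0.05 N and linear speed of basket below 0.02 m/s and angular speed of basket below 0.15 rad/s and angle between basket's own z axis and vertical below 0.1 rad and angle between the x axis of basket and the x axis of rail_mid, either way round below 0.1 rad); the robot touches nothing.
It fails at once if the basket, out of the fingers, drops, bounces or swings (moves faster than 0.1 m/s) (contact force between the fingers and basket below 0.01 N and linear speed of basket above 0.1 m/s).
It fails at once if the carriage moves faster than 0.06 m/s, up or down (velocity of joint carriage above 0.06 m/s or velocity of joint carriage below -0.06 m/s).
It fails at once if the basket is pressed on the lift with over 20 N (contact force between basket and lift above 20 N).
It fails at once if the robot strikes the lift with over 5 N (contact force between any of the fingers, the arm and lift above 5 N).
It fails at once if a bystander is moved by more than 15 mm (distance of any of tank, jug, magnifier, bottle_a, bottle_b, timer, tongs from where it was at the start of the episode above 0.015 m).
It also fails if it takes over 72 s, if anything falls off the work surface, if the arm or the gripper's body presses on something with over 40 N, if the wrist force passes 120 N, or if a joint passes its speed limit or range.

ROBOT

A 6-joint arm with a two-finger parallel gripper is mounted at the origin on the work surface. World frame = base frame: x ahead of the robot, y to its left, z up, the work surface at z = 0. Lengths are in m, angles in rad, forces in N, time in s.
With the tool pointing down it reaches from about 0.35 to 0.95 m from the base axis. Payload 17.4 kg.
Tool frame: the origin (TCP) lies midway between the tips of the shut fingers; the grasp point (between the pads) lies 19 mm behind it; y points along the fingers, x is the direction in which the jaws open and shut, and the axes are right-handed (so a half turn about y gives the same grasp; the last joint's range is limited). The gripper opens to 93 mm and grips with 3 to 60 N. Pads are 15 mm wide; open, the fingers measure 128 mm over their backs; the gripper's body (75 mm by 188 mm) begins 65 mm behind the grasp point.
Start: joints at [1.068, 0.116, 1.442, -0, 1.584, -0.038], TCP at [0.303, 0.603, 0.219] pointing down, gripper open.
Joint ranges: [-2.83, 2.83], [-0.83, 2.19], [0.07, 2.5], [-1.14, 4.28], [0.01, 3], [-2.97, 2.97]. Speed limits (rad/s): [1.89, 1.89, 2.22, 3.14, 3.14, 3.14].

INTERFACE

Orientations are given as a unit quaternion [x, y, z, w].
In Python, from rig import bot gives the robot as it stands. Calls block until the motion is done:
- bot.move_pose(position, orientation): joint-space move of the TCP to a pose.
- bot.line_to(position, orientation=None, max_speed=0.15): straight line of the TCP; orientation=None keeps the orientation; max_speed is the mean speed in m/s.
- bot.move_j(angles): joint-space move.
- bot.move_gripper(opening, squeeze=None): opening from 0.0 (shut) to 1.0 (fully open); squeeze is the grip in N (None keeps the last); returns when the fingers have stopped.
- bot.pause(seconds).
- bot.inverse_kinematics(position, orientation): joint angles nearest the present ones, or None.
- bot.read_state(): the state.
- bot.capture(name): name is "scene" or "top" or "wrist"; returns a dict with "color" (400x640x3 uint8, blue, green, red), "fx", "fy", "cx", "cy" (pixels), "extrinsics" (4x4, takes a point from camera to world coordinates); the wrist camera has in their place "mount" (4x4, takes a point from camera to tool coordinates, whose origin is the TCP and whose axes are the tool frame's). Camera axes: x right, y down, z forward; pixel columns grow to the right and rows downward; lengths in m; the calibration is good to about 2 mm. A picture is of the moment at which its call begins: read the wrist's pose just before it. There is no depth.
A pose or a line that the arm cannot do raises bot.MotionError and nothing moves.
- bot.job_done(): hands the job in, once; it reports no verdict.
Trained networks look in a picture, given as the dict that the camera call returned (one of the last four; its "shot" number tells which), for a name from the list of things; names that differ only in an ending like _2 or _b are one class to them, and where a whole thing is asked for, a point or a joint stands for the part that bears it (a point fixed in the world has none). Each returns a list of dicts, best first, with "confidence" (0 to 1); they miss things now and then, are a little off and sometimes report something else, mostly with a low value. They report only what shows in the picture. A call takes as long as a camera call. They do not tell look-alikes from the thing itself.
- bot.look_for(target, picture): "rect" ([centre column, centre row, width, height] in pixels, round what is visible of it).
- bot.spot_point(target, picture): "point" ([column, row] in pixels: a listed point, or the origin of a listed thing).
The state is a dict: "t": time; "joint_pos": joint angles; "qvel": joint speeds; "tau": joint torques, N m; "tcp_pos": TCP position; "tool_rot": TCP orientation; "wrist_force": force on the tool from outside, world axes, zero at the start; "torque": the same for the moment, N m; "width": opening from 0.0 (shut) to 1.0 (fully open).
Only numpy, scipy, OpenCV 4.12 (cv2) and the standard library are available. Lean on these libraries where they do the work, as an engineer would, in place of code of your own. Each camera call takes 0.05 s, during which the arm holds its last target. There are 200 camera calls.

## Working session

There is one attempt and no reset: what is moved stays moved. The work goes in short steps, each a Python script; the robot and the scene stay as the last script left them, time stands still between calls to the robot, and variables do not carry over. Pictures are saved under pics/ and viewed, about 8 in all and at most 12, crops included, and the job is handed in when it is done.

```bash
mkdir -p pics; ls; python3 - <<'E'
from rig import bot
import cv2
s=bot.read_state(); print(s)
for n in("scene","top"):
    p=bot.capture(n); cv2.imwrite(f"pics/{n}1.png",p["color"])
    print(n,p["fx"],p["cx"],p["cy"],p["extrinsics"])
    for t in("basket","lift","carriage"):
        print(t,[([round(v) for v in d["rect"]],round(d["confidence"],2)) for d in bot.look_for(t,p)])
    for t in("basket_handle","basket_seat","rail_mid","rest_mid","basket","lift"):
        print(t,[([round(v,1) for v in d["point"]],round(d["confidence"],2)) for d in bot.spot_point(t,p)])
E
```

```text
pics
{'t': 0.0, 'joint_pos': array([ 1.06819255e+00,  1.16488859e-01,  1.44222803e+00,  5.49292111e-06,
        1.58400301e+00, -3.77694749e-02]), 'qvel': array([-1.84674417e-05,  8.70942177e-04,  7.11782706e-04, -1.19802361e-03,
        6.89881120e-04, -1.00141838e-03]), 'tau': array([ 1.98926900e-03, -7.21241283e+01, -6.22617459e+01,  7.80890649e-02,
        2.35068711e-02, -3.91979893e-05]), 'tcp_pos': array([0.30248099, 0.60321739, 0.21792636]), 'tool_rot': array([ 0.60191599,  0.37104327, -0.37173879, -0.60152664]), 'wrist_force': array([-0.33806385,  0.2032542 ,  0.2027706 ]), 'torque': array([-0.01768514, -0.04545264,  0.00219728]), 'width': 0.9987154864092727}
scene 486.74033753941313 324.607638047292 198.31293176210812 [[ 0.44309986  0.61573458 -0.65156231  1.37126823]
 [ 0.89646776 -0.3066412   0.31986987 -0.36701729]
 [-0.00284091 -0.7258389  -0.68785887  1.03647012]
 [ 0.          0.          0.          1.        ]]
basket [([216, 254, 51, 52], 0.89), ([190, 212, 55, 64], 0.85)]
lift [([380, 241, 94, 115], 0.89), ([390, 216, 62, 68], 0.74)]
carriage [([385, 216, 63, 62],
[... 383 characters left out ...]
7196088 [[-0.00678753 -0.99769025  0.06758763  0.46274333]
 [-0.99985731  0.00572564 -0.01589259  0.0305863 ]
 [ 0.01546889 -0.06768585 -0.99758676  1.33117305]
 [ 0.          0.          0.          1.        ]]
basket [([415, 270, 47, 46], 0.62), ([407, 209, 47, 45], 0.59), ([191, 268, 16, 59], 0.57)]
lift [([274, 157, 63, 89], 0.59)]
carriage [([272, 144, 60, 32], 0.84)]
basket_handle [([422.6, 274.0], 0.97), ([412.0, 208.1], 0.86), ([275.8, 158.6], 0.46)]
basket_seat [([431.8, 264.4], 0.81), ([411.9, 192.8], 0.72)]
rail_mid [([269.3, 149.3], 0.65)]
rest_mid [([194.3, 266.6], 0.74), ([273.2, 161.2], 0.7)]
basket [([410.2, 270.1], 0.8), ([404.0, 210.5], 0.69)]
lift [([277.3, 159.6], 0.97)]
```

```bash
python3 - <<'E'
import cv2,numpy as np
a=cv2.imread("pics/scene1.png");b=cv2.imread("pics/top1.png")
A=cv2.resize(a[130:330,130:450],None,fx=2.5,fy=2.5)[:300*2]
cv2.imwrite("pics/c1.png",cv2.resize(a[150:330,140:450],(800,465)))
cv2.imwrite("pics/c2.png",cv2.resize(b[90:320,160:480],(800,575)))
E
```

```text
(no output)
```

View pics/c1.png

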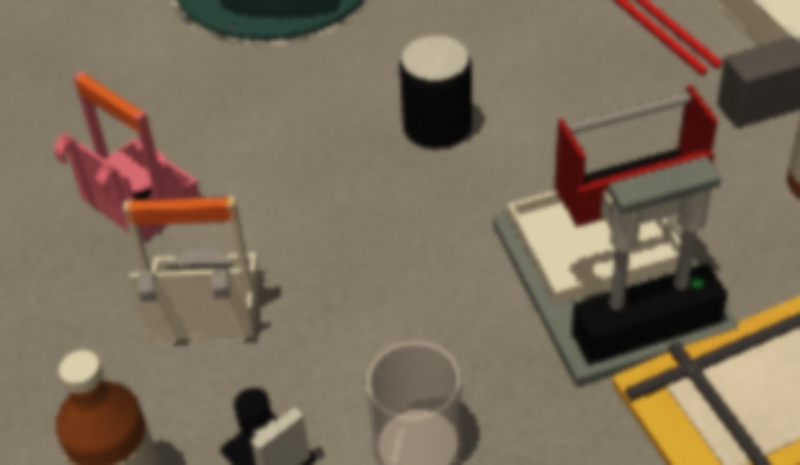

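View pics/c2.png

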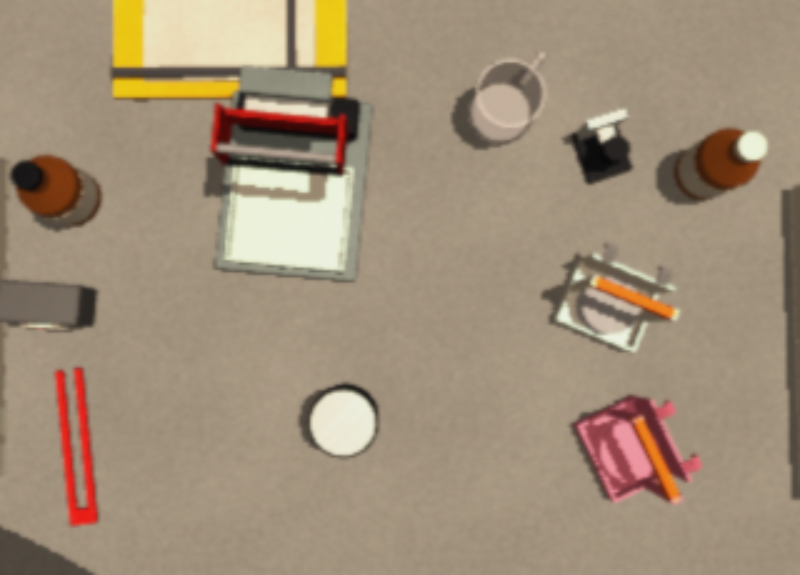

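White basket: scene (214,252), top (410,210). The pink look-alike is at scene (190,212), top (415,270) and isn't the one meant. The white one is the only white body, with two steel hooks on its far (+x) side, yaw about -20°. The lift's rail is at top (270,149), with the guide rods and cap on its +x side. Next I triangulate both and look closer with the wrist camera.

```bash
cat > h.py <<'E'
import numpy as np, cv2
from rig import bot
from scipy.spatial.transform import Rotation as R
def rot(yaw):  # tool x along heading yaw, tool y down
    x=np.array([np.cos(yaw),np.sin(yaw),0]); y=np.array([0,0,-1.])
    return R.from_matrix(np.c_[x,y,np.cross(x,y)])
def q(yaw): return rot(yaw).as_quat()
def wshot():
    s=bot.read_state(); p=bot.capture("wrist")
    T=np.eye(4); T[:3,:3]=R.from_quat(s["tool_rot"]).as_matrix(); T[:3,3]=s["tcp_pos"]
    p["extrinsics"]=T@p["mount"]; return p
def ray(p,px):
    E=p["extrinsics"]; d=E[:3,:3]@[(px[0]-p["cx"])/p["fx"],(px[1]-p["cy"])/p["fy"],1]
    return E[:3,3],d/np.linalg.norm(d)
def tri(obs):
    A=np.zeros((3,3));b=np.zeros(3);L=[]
    for p,px in obs:
        o,d=ray(p,px);M=np.eye(3)-np.outer(d,d);A+=M;b+=M@o;L.append((o,M))
    x=np.linalg.solve(A,b); return x,[np.linalg.norm(M@(x-o)) for o,M in L]
def proj(p,X):
    c=np.linalg.inv(p["extrinsics"])@np.r_[X,1]; return np.array([p["cx"]+p["fx"]*c[0]/c[2],p["cy"]+p["fy"]*c[1]/c[2]])
def atz(p,px,z):
    o,d=ray(p,px); return o+d*(z-o[2])/d[2]
def fz(n=20,dt=.02):
    v=[]
    for _ in range(n): v.append(bot.read_state()["wrist_force"]); bot.pause(dt)
    return np.mean(v,0),np.std(v,0)
E
python3 - <<'E'
from h import *
np.set_printoptions(precision=4,suppress=True)
S=bot.capture("scene");T=bot.capture("top")
for n,a,b in(("handle",(209.6,235.5),(412,208.1)),("seat",(212.2,258.6),(411.9,192.8)),("rail",(386.3,191),(269.3,149.3)),("rest",(377.9,215.4),(273.2,161.2)),("lift",(373.5,257.2),(277.3,159.6))):
    print(n,*tri([(S,a),(T,b)]))
print(R.from_quat(bot.read_state()["tool_rot"]).as_matrix())
w=wshot(); print(w["mount"],w["fx"])
for yaw in(-.35,-.35+np.pi,-.07,np.pi-.07):
    print(yaw,bot.inverse_kinematics([.45,-.19,.3],q(yaw)), bot.inverse_kinematics([.55,.14,.3],q(yaw)))
E
```

```text
handle [ 0.5133 -0.2638  0.1376] [np.float64(0.0008445978547791382), np.float64(0.000844597854779019)]
seat [ 0.5598 -0.2747  0.1042] [np.float64(0.0028008390484279585), np.float64(0.002800839048428025)]
rail [0.6673 0.1401 0.2487] [np.float64(0.0024350191667901998), np.float64(0.0024350191667901378)]
rest [0.6502 0.1371 0.1517] [np.float64(0.000790976112045219), np.float64(0.0007909761120452665)]
lift [0.6734 0.1294 0.0165] [np.float64(0.006643330626462561), np.float64(0.006643330626462638)]
[[ 0.4482  0.     -0.8939]
 [ 0.8939  0.      0.4482]
 [ 0.     -1.     -0.    ]]
[[ 1.     -0.0002 -0.0004 -0.0001]
 [ 0.0004 -0.2829  0.9592 -0.1664]
 [-0.0003 -0.9592 -0.2829  0.0783]
 [ 0.      0.      0.      1.    ]] 348.7214622094044
-0.35 [-0.4517 -0.3032  1.7019 -0.      1.7429 -0.1017] [ 0.2043 -0.1278  1.554  -0.      1.7154  0.5543]
2.791592653589793 None [ 0.2043 -0.1278  1.554  -0.      1.7154 -2.5873]
-0.07 [-0.4517 -0.3032  1.7019 -0.      1.7429 -0.3817] [ 0.2043 -0.1278  1.554  -0.      1.7154  0.2743]
3.0715926535897933 [-0.4517 -0.3032  1.7019 -0.      1.7429  2.7598] [ 0.2043 -0.1278  1.554  -0.      1.7154 -2.8673]
```

```bash
cat > look.py <<'E'
from h import *
import pickle
np.set_printoptions(precision=4,suppress=True)
def views(tag,poses,yaw,pts):
    out=[]
    for i,P in enumerate(poses):
        bot.move_pose(P,q(yaw)); bot.pause(.25)
        p=wshot(); cv2.imwrite(f"pics/{tag}{i}.png",p["color"]); d={}
        for t in pts:
            r=bot.spot_point(t,p); d[t]=r
            print(i,t,[(np.round(k["point"],1).tolist(),round(k["confidence"],2)) for k in r])
        out.append((p,d))
    pickle.dump(out,open(f"{tag}.pkl","wb"))
    a=np.hstack([cv2.resize(o[0]["color"],(640,400))[:, :] for o in out])
    return out
E
python3 - <<'E'
from look import *
o=views("lift",[[.59,.06,.38],[.71,.06,.38]],-.07,["rail_mid","rest_mid"])
for t in("rail_mid","rest_mid"):
    try: print(t,tri([(p,d[t][0]["point"]) for p,d in o]))
    except Exception as e: print(e)
o=views("bas",[[.46,-.33,.30],[.56,-.33,.30]],-.35,["basket_handle","basket_seat"])
for t in("basket_handle","basket_seat"):
    try: print(t,tri([(p,d[t][0]["point"]) for p,d in o]))
    except Exception as e: print(e)
print(bot.read_state()["t"])
ims=[cv2.imread(f"pics/{n}.png") for n in("lift0","lift1","bas0","bas1")]
cv2.imwrite("pics/m.png",cv2.resize(np.vstack([np.hstack(ims[:2]),np.hstack(ims[2:])]),(800,500)))
E
```

```text
0 rail_mid [([403.8, 90.0], 0.74)]
0 rest_mid [([381.7, 90.0], 0.64)]
1 rail_mid [([256.3, 100.6], 0.88)]
1 rest_mid [([268.6, 97.0], 0.87)]
rail_mid (array([0.6633, 0.1368, 0.2531]), [np.float64(0.00011892207888676679), np.float64(0.00011892207888681223)])
rest_mid (array([0.6609, 0.1384, 0.1627]), [np.float64(0.000464708986929808), np.float64(0.00046470898692981135)])
0 basket_handle [([172.2, 182.4], 0.91)]
0 basket_seat [([384.0, 92.9], 0.98), ([220.3, 201.6], 0.56)]
1 basket_handle [([244.8, 124.6], 0.67), ([78.1, 216.0], 0.56)]
1 basket_seat [([138.1, 227.1], 0.91)]
basket_handle (array([ 0.6584, -0.2405,  0.7997]), [np.float64(0.014322050938941308), np.float64(0.014322050938941167)])
basket_seat (array([ 0.5086, -0.2699,  0.3493]), [np.float64(0.007309155977880385), np.float64(0.007309155977880214)])
7.7667
```

View pics/m.png

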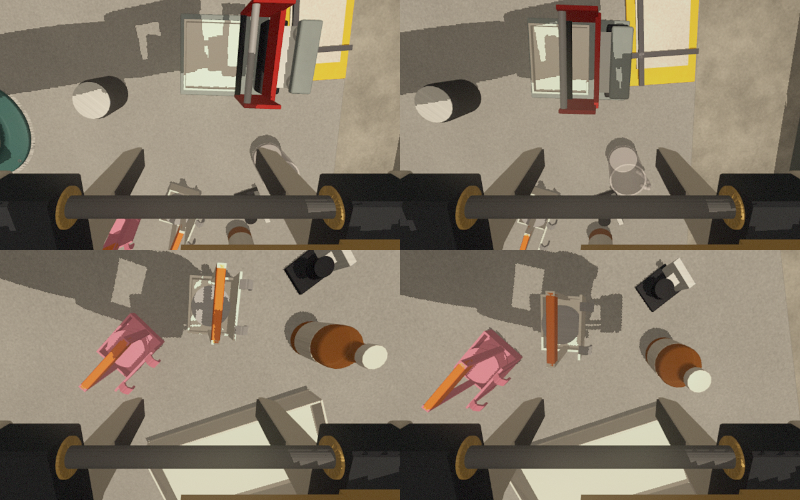

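The white basket's bar shows at (350,85) in basket view 0 and (242,125) in view 1. The network took the pink one in view 0, so I segment the orange bar myself and enlarge both rail views.

```bash
python3 - <<'E'
from look import *
o=pickle.load(open("bas.pkl","rb"))
segs=[]
for (p,d),c in zip(o,((350,85),(242,125))):
    hsv=cv2.cvtColor(p["color"],cv2.COLOR_BGR2HSV)
    m=cv2.inRange(hsv,(4,150,100),(20,255,255)); n,lab,st,ce=cv2.connectedComponentsWithStats(m)
    # top face is brightest; show rect of component
    k=min(range(1,n),key=lambda i:np.hypot(*(ce[i]-c))+(1e3 if st[i][4]<200 else 0))
    pts=np.argwhere(lab==k)[:,::-1].astype(np.float32); r=cv2.minAreaRect(pts); print(st[k],ce[k],r)
i0=o[0][0]["color"][0:170,290:410]; i1=o[1][0]["color"][40:210,180:300]
cv2.imwrite("pics/bz.png",cv2.resize(np.hstack([i0,i1]),None,fx=3.3,fy=3.3,interpolation=cv2.INTER_CUBIC))
l=pickle.load(open("lift.pkl","rb"))
j0=l[0][0]["color"][0:180,360:460]; j1=l[1][0]["color"][0:190,220:320]
j0=cv2.copyMakeBorder(j0,0,10,0,0,0)
cv2.imwrite("pics/lz.png",cv2.resize(np.hstack([j0,j1]),None,fx=3,fy=3,interpolation=cv2.INTER_CUBIC))
E
```

```text
[ 338   28   24  117 1722] [348.7857  85.1429] ((348.3275451660156, 86.20065307617188), (16.112653732299805, 115.57136535644531), 4.927110195159912)
[ 233   69   19  117 1881] [242.5869 125.5215] ((242.0, 127.0), (116.0, 18.0), 90.0)
```

View pics/bz.png

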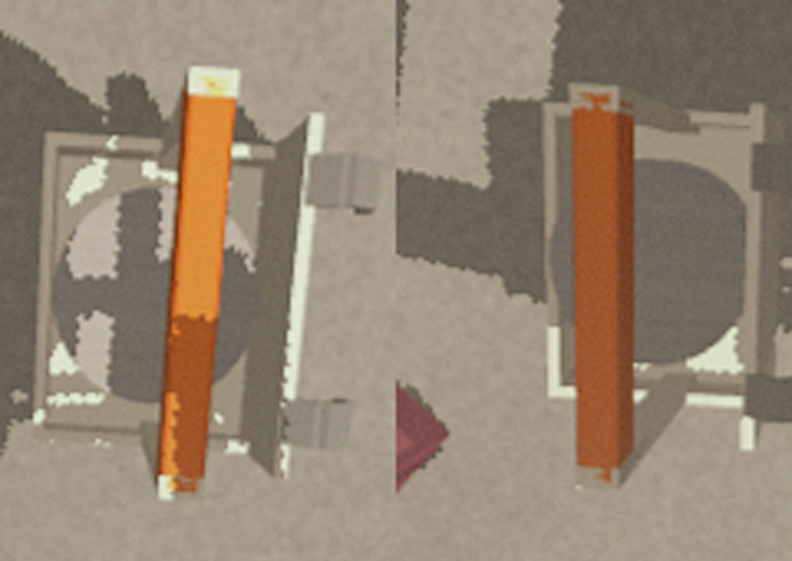

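View pics/lz.png

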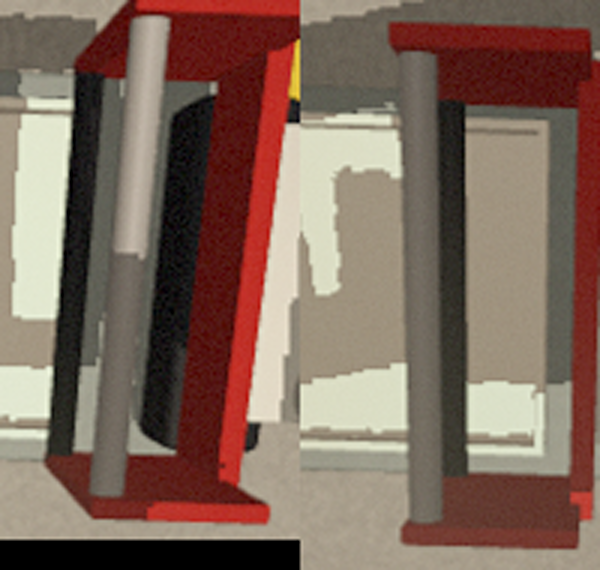

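Both crops confirm it: the white basket with its hooks towards +x, and the rail's silhouette clean in both views. I triangulate the ends of each bar.

```bash
python3 - <<'E'
from look import *
def ends(f,t,b):
    P=[x[0] for x in pickle.load(open(f,"rb"))]
    A,ra=tri(list(zip(P,t)));B,rb=tri(list(zip(P,b)))
    d=A-B; print(f,A,B,"res",ra[0],rb[0],"mid",(A+B)/2,"len",np.linalg.norm(d),"yaw",np.arctan2(d[1],d[0])-np.pi/2)
ends("lift.pkl",[(410,5.7),(259.7,17.3)],[(395.7,165),(262,173.3)])
ends("bas.pkl",[(354.2,28.8),(242.7,72.7)],[(345.8,145.5),(243,182.4)])
E
```

```text
lift.pkl [0.6714 0.2003 0.2394] [0.6587 0.0736 0.2415] res 1.6099555595492186e-05 8.758379298568888e-05 mid [0.6651 0.137  0.2404] len 0.12728348294068675 yaw -0.10002322662980312
bas.pkl [ 0.5315 -0.218   0.1547] [ 0.4943 -0.3052  0.1581] res 0.00018213959037570758 0.00018681531742653672 mid [ 0.5129 -0.2616  0.1564] len 0.0948582944582344 yaw -0.40313516931451776
```

Rail: z 0.2404, length 127 mm (given 240 and 126 mm), yaw -0.10. Handle: (0.513, -0.262), z 0.156 measured against 0.150 given, yaw -0.40. These are consistent, so I grasp.

```bash
python3 - <<'E'
from look import *
Y=-.403; h=np.array([.5129,-.2616,.151])
bot.move_pose([h[0],h[1],.24],q(Y)); bot.pause(.4)
print("base",*fz())
bot.line_to([h[0],h[1],h[2]-.019],max_speed=.1); bot.pause(.2)
print("down",*fz(5))
bot.move_gripper(0.0,squeeze=25); bot.pause(.2)
s=bot.read_state(); print(s["width"],s["width"]*93,s["tcp_pos"]); print(*fz(5))
bot.line_to([h[0],h[1],h[2]-.019+.06],max_speed=.1); bot.pause(.5)
print("lifted",*fz(20)); s=bot.read_state(); print(s["torque"],s["width"],s["tcp_pos"],s["t"])
w=wshot(); cv2.imwrite("pics/held.png",w["color"])
E
```

```text
base [ 0.0851 -0.0114 -0.0424] [0.445  0.4152 0.4758]
down [ 0.1072 -0.1063  0.0975] [0.474  0.2743 0.6844]
0.1296781913532446 12.060071795851748 [ 0.5128 -0.2615  0.1318]
[-1.1869  0.9391 -2.6637] [0.7866 0.4992 0.7102]
lifted [-0.0751 -0.0616 -4.1944] [0.5804 0.4503 0.5178]
[-0.0662  0.0279  0.0084] 0.1245822308388725 [ 0.5129 -0.2616  0.192 ] 13.6083
```

View pics/held.png

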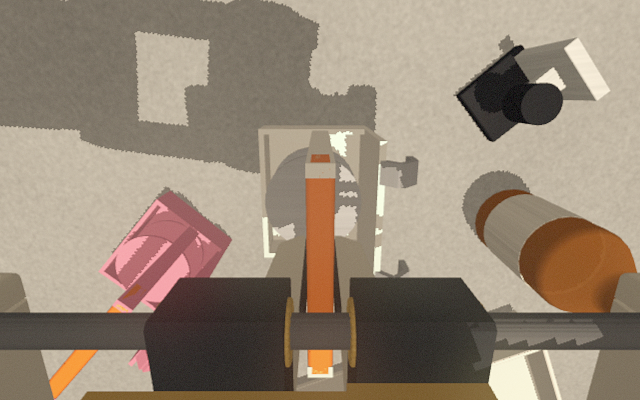

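Clean grasp: the bar sits square between the pads at column 320, opening 12 mm, weight about 4.2 N. I check the grip offset along the bar, then move in front of the rail.

```bash
python3 - <<'E'
from look import *
w=wshot(); M=np.linalg.inv(w["mount"])
def pt(v): c=M@np.r_[v,1]; return np.round([w["cx"]+w["fx"]*c[0]/c[2],w["cy"]+w["fy"]*c[1]/c[2]],1)
for zz in(.043,-.043): print("bar top end",zz,pt([0,-.030,zz]))
for zz in(.028,.042,-.028,-.042): print("hook roof",zz,pt([.045,.0318-.009,zz]))
rail=np.array([.6651,.137,.2404]);Y=-.10
Rb=R.from_euler("z",Y).as_matrix()
off=np.array([.045,0,-.0318])
s=bot.read_state()["tcp_pos"]
bot.line_to([s[0],s[1],.305],max_speed=.12)
def tcp(d): return rail+Rb@(np.array(d)-off)
print(tcp([-.09,0,.033]))
bot.move_pose(tcp([-.09,0,.033]),q(Y)); bot.pause(.3)
bot.line_to(tcp([-.001,0,.028]),max_speed=.08); bot.pause(.5)
print(*fz(15)); s=bot.read_state(); print(s["tcp_pos"],tcp([-.001,0,.028]),s["t"])
for n in("scene",):
    p=bot.capture(n); cv2.imwrite("pics/pre_s.png",p["color"]); a=cv2.resize(p["color"][110:290,290:450],None,fx=3,fy=3,interpolation=cv2.INTER_CUBIC)
p=wshot(); cv2.imwrite("pics/pre_w.png",p["color"])
b=p["color"][60:300,240:460]; b=cv2.resize(b,None,fx=540/240,fy=540/240,interpolation=cv2.INTER_CUBIC)
c=np.hstack([a[:, :],b]); print(c.shape); cv2.imwrite("pics/pre.png",cv2.resize(c,None,fx=800/c.shape[1],fy=800/c.shape[1]))
E
```

```text
bar top end 0.043 [318.2 186.1]
bar top end -0.043 [318.5 361.5]
hook roof 0.028 [398.9 188. ]
hook roof 0.042 [400.5 163.4]
hook roof -0.028 [393.  277.1]
hook roof -0.042 [391.6 297.3]
[0.5308 0.1505 0.3052]
[ 0.0657  0.0565 -4.0494] [0.5939 0.4543 0.4803]
[0.6193 0.1416 0.3002] [0.6193 0.1416 0.3002] 18.6417
(540, 975, 3)
```

View pics/pre.png

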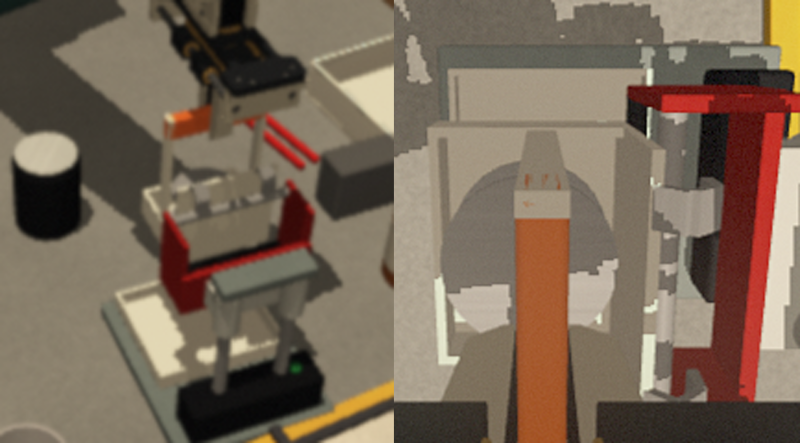

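The hook lies above the rail, the plate in front of it, and the basket is centred between the end plates. I lower slowly with force readings.

```bash
cat >> h.py <<'E'
RAIL=np.array([.6651,.137,.2404]);YAW=-.10
RB=R.from_euler("z",YAW).as_matrix(); OFF=np.array([.045,0,-.0318])
def tcp(d): return RAIL+RB@(np.array(d)-OFF)
def step(x,z,v,n=12):
    bot.line_to(tcp([x,0,z]),max_speed=v); bot.pause(.1)
    m,_=fz(n,.02); s=bot.read_state()
    f=RB.T@m; print(f"x{x*1e3:.1f} z{z*1e3:.1f} F {f.round(2)} T {(RB.T@s['torque']).round(3)} w{s['width']:.3f} t{s['t']:.1f}",flush=True)
    return f
E
python3 - <<'E'
from h import *
step(-.001,.008,.02)
for z in(.004,.001,-.002,-.005,-.009):
    f=step(-.001,z,.012)
    if abs(f[0])>4 or abs(f[1])>4: print("lateral"); break
E
```

```text
x-1.0 z8.0 F [-0.29  0.33 -4.14] T [-0.102  0.064  0.021] w0.129 t20.2
x-1.0 z4.0 F [-0.03 -0.18 -3.96] T [-0.046  0.025  0.062] w0.130 t21.0
x-1.0 z1.0 F [ 0.05  0.16 -3.99] T [-0.07   0.11  -0.011] w0.128 t21.7
x-1.0 z-2.0 F [ 1.15 -0.   -2.84] T [-0.066 -0.314 -0.018] w0.126 t22.4
x-1.0 z-5.0 F [ 1.73  0.24 -3.13] T [ 0.018 -0.463  0.004] w0.128 t23.1
x-1.0 z-9.0 F [ 2.21  0.26 -2.79] T [-0.032 -0.505  0.071] w0.128 t23.9
```

```bash
python3 - <<'E'
from h import *
for x in(-.0003,.0004,.001):
    f=step(x,-.010,.005)
    if f[0]<.3: break
E
```

```text
x-0.3 z-10.0 F [-5.4  -0.31 -2.42] T [-0.133  1.196  0.049] w0.125 t24.6
```

```bash
python3 - <<'E'
from h import *
f=step(-.0008,-.012,.005)
for z in(-.016,-.020,-.024):
    f=step(-.0008,z,.012)
    if abs(f[0])>5: break
E
```

```text
x-0.8 z-12.0 F [-2.49 -0.21 -2.38] T [-0.105  0.467  0.042] w0.129 t25.4
x-0.8 z-16.0 F [-1.93 -0.33 -1.95] T [-0.163  0.392  0.046] w0.127 t26.2
x-0.8 z-20.0 F [-1.94 -0.21 -1.82] T [-0.178  0.408  0.001] w0.126 t27.0
x-0.8 z-24.0 F [-1.86 -0.57 -1.18] T [-0.139  0.369 -0.015] w0.126 t27.8
```

```bash
python3 - <<'E'
from h import *
Z=[];F=[]
for z,n in((-.028,15),(-.031,15),(-.034,20),(-.036,20),(-.038,40)):
    f=step(-.00095,z,.01,n); Z.append(z);F.append(f[2])
print(np.polyfit(Z,F,1), np.mean(F)+80*(np.mean(Z)))
E
```

```text
x-0.9 z-28.0 F [-0.13 -0.1  -1.18] T [-0.127 -0.107 -0.018] w0.127 t28.7
x-0.9 z-31.0 F [ 0.84 -0.11 -0.94] T [-0.127 -0.219  0.052] w0.126 t29.5
x-0.9 z-34.0 F [ 0.83 -0.3  -0.77] T [-0.135 -0.302  0.004] w0.130 t30.3
x-0.9 z-36.0 F [ 0.89 -0.18 -0.6 ] T [-0.1   -0.337  0.025] w0.130 t31.1
x-0.9 z-38.0 F [ 0.87 -0.12 -0.39] T [-0.077 -0.339 -0.01 ] w0.128 t32.2
[-75.8631863  -3.3105268] -3.4486963728113764
```

```bash
python3 - <<'E'
from h import *
step(-.0009,-.0415,.01,30)
step(-.0009,-.043,.01,75)
E
```

```text
x-0.9 z-41.5 F [-0.11 -0.08 -0.11] T [-0.134 -0.099  0.053] w0.130 t33.3
x-0.9 z-43.0 F [-0.37 -0.32  0.01] T [-0.121 -0.069  0.069] w0.130 t35.0
```

All forces are near zero, so the spring carries the basket. I ease the grip down to 3 N, then open in small increments.

```bash
python3 - <<'E'
from h import *
def rep(l):
    m,_=fz(10,.02); s=bot.read_state(); print(l,(RB.T@m).round(2),(RB.T@s["torque"]).round(3),round(s["width"],3),round(s["t"],1))
for sq in(12,6,3): bot.move_gripper(0.0,squeeze=sq); bot.pause(.1); rep(sq)
for o in(.13,.14,.15,.17,.2,.25,.35): bot.move_gripper(o); bot.pause(.1); rep(o)
p=wshot(); q1=bot.capture("scene")
a=cv2.resize(q1["color"][130:290,310:440],None,fx=3.4,fy=3.4,interpolation=cv2.INTER_CUBIC)
b=cv2.resize(p["color"],None,fx=544/400,fy=544/400)[:, 250:720]
c=np.hstack([a,b[:a.shape[0]]]); cv2.imwrite("pics/rel.png",cv2.resize(c,None,fx=800/c.shape[1],fy=800/c.shape[1]))
E
```

```text
12 [-1.55 -0.34 -0.03] [-0.07   0.242 -0.023] 0.127 35.5
6 [-2.37 -0.31  0.18] [-0.066  0.446 -0.043] 0.128 36.0
3 [-3.15 -0.53 -0.17] [-0.153  0.571  0.038] 0.128 36.4
0.13 [-3.29 -0.48  0.05] [-0.12   0.592 -0.019] 0.129 36.9
0.14 [-2.95 -0.16  0.05] [-0.071  0.61  -0.093] 0.136 37.4
0.15 [ 0.1  -0.05 -0.04] [-0.102  0.028 -0.046] 0.148 37.9
0.17 [ 0.07 -0.18 -0.1 ] [-0.043  0.014  0.009] 0.171 38.4
0.2 [-0.16 -0.18 -0.01] [-0.058  0.083 -0.025] 0.201 39.0
0.25 [ 0.14  0.06 -0.  ] [-0.086  0.127  0.04 ] 0.25 39.6
0.35 [ 0.13 -0.13 -0.04] [-0.024  0.02  -0.068] 0.351 40.3
```

View pics/rel.png

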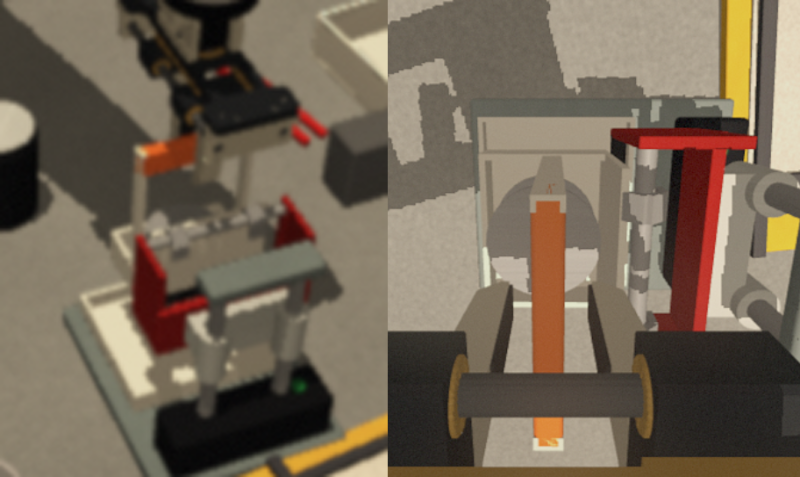

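The basket hangs by both hooks on the rail, and the fingers are clear on both sides of the bar. I retract straight up, check that it is still, and hand in.

```bash
python3 - <<'E'
from h import *
s=bot.read_state()["tcp_pos"]
bot.line_to([s[0],s[1],s[2]+.02],max_speed=.03)
bot.line_to([s[0],s[1],s[2]+.12],max_speed=.1); bot.pause(.5)
A=bot.capture("scene"); bot.pause(.4); B=bot.capture("scene")
c=np.s_[130:290,310:440]
print("diff",np.abs(A["color"][c].astype(int)-B["color"][c]).mean(),*fz(10))
T=bot.capture("top")
for t in("basket_seat","rail_mid","basket_handle"):
    for n,p in(("s",B),("t",T)): print(t,n,[(np.round(k["point"],1).tolist(),round(k["confidence"],2)) for k in bot.spot_point(t,p)])
# expected position: carriage 42 mm down
r=tcp([0,0,-.042])+RB@OFF; h=r+RB@[-.045,0,.05]
print("expect rail",proj(B,r),proj(T,r),"handle",proj(B,h),proj(T,h))
cv2.imwrite("pics/end.png",cv2.resize(B["color"][130:290,310:440],None,fx=3.6,fy=3.6,interpolation=cv2.INTER_CUBIC))
E
```

```text
diff 0.6138621794871795 [-0.39538763 -0.0228963   0.00496182] [0.44303017 0.37400356 0.4629832 ]
basket_seat s [([384.8, 203.1], 0.89), ([176.3, 214.3], 0.76)]
basket_seat t [([432.2, 263.8], 0.65), ([269.0, 153.8], 0.5)]
rail_mid s [([384.5, 204.4], 0.71)]
rail_mid t []
basket_handle s [([182.3, 188.9], 0.77), ([373.1, 182.2], 0.67), ([377.6, 227.3], 0.49)]
basket_handle t [([420.1, 271.2], 0.85), ([268.1, 166.4], 0.72), ([188.6, 171.5], 0.66), ([398.7, 150.6], 0.34)]
expect rail [382.03158492 206.0090714 ] [271.45872677 153.04632645] handle [375.70965812 179.43890721] [267.94540148 166.57636666]
```

View pics/end.png

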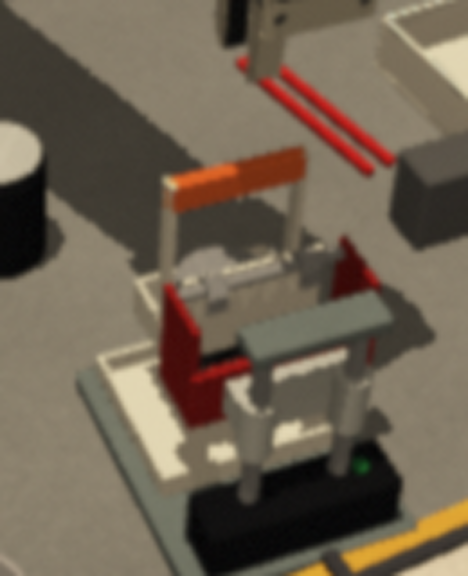

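Hanging still with both hooks over the rail, square and upright, and the gripper clear above it. I hand it in.

```bash
python3 -c "
from rig import bot
print(bot.read_state()['t']); bot.job_done()"
```

```text
43.9
the job is handed in; nothing more can be done
```

The white basket hangs by both hooks on the rail of the red carriage, and I handed the job in at about 44 s; no verdict is reported. I gripped it by the orange handle, approached from the front of the rail and eased it down about 43 mm. By then the wrist carried almost nothing (0.0 N, from about 4.1 N of weight). I let go in small steps.

**Last checks:**
- **Stillness:** two pictures 0.4 s apart differ only by image noise, and both hooks are over the rail with the basket upright and square.
- **Position:** seat and handle show within about 2–4 pixels of where I expected them.
- **Wrist force:** vertical force is zero; sideways it read -0.4 N, within the noise.

**What disagreed or stayed unchecked:**
- **Measured heights:** the handle measured 6 mm above its stated height, so I used the stated one. The network put the rail 13 mm too high, so I measured it myself (240 mm, as stated).
- **Wrong basket:** the network's pick in one close view was the pink look-alike. I found the white basket's handle by its colour instead.
- **Sideways load at release:** as the grip loosened, about 3 N built up against the fingers along x and vanished when they opened. No lasting motion showed afterwards.
- **Not checked:** I had no direct reading of carriage speed, and I did not compare the bystanders' positions before and after.

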